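# Let a trestle leg out by one hole and hold the lock pin home

## Task

The adjustable trestle leg on the bench is to be let out by one hole. Pull up the lock knob on the sliding rung section, slide the section along the stile to the very next hole towards the rubber foot (away from the screw clamp), let the pin drop in there, and push the knob all the way down against its rubber ring. Finish while still holding the knob pressed fully home, and leave the jar, the tray and the tin around it where they stand.

Things in the scene. Friction and masses are not known exactly. Their poses are not given: they have to be found in the camera images.
- stile: Fixed level aluminium bar, 400 mm long, 40 wide, top 54 mm above the bench. Origin: on the bench under its middle; y runs along the bar, z up. Five square holes, 15 mm long, open upwards on its centre line at y = -120, -60, 0, 60, 120 mm. The section starts at the middle hole. Clamp on one end, foot on the other: which is which varies.
- clamp: Fixed dark steel screw clamp, 76 x 40 mm, 123 mm tall with a round cross bar on its screw, straddling one end of the stile 180 mm from the stile's middle. Origin: on the bench under its middle.
- foot: Fixed low ribbed rubber foot block, 64 x 50 mm, 62 mm tall, no screw, capping the other end of the stile 180 mm from the stile's middle. Origin: on the bench under its middle.
- section_pin (a point): Point on the lock pin's axis at the height of the stile's top (54 mm), fixed to the rung section: a dark steel sleeve, 56 mm wide, 80 mm long along the stile, top at 62 mm, with a boss 32 mm across up to 74 mm under the knob. It starts 180 mm horizontally from the foot's origin; at the very next hole it is 120 mm from it.
- knob_grip (a point): Point on the upright axis of the black round lock knob (30 mm diameter, 36 mm tall), 14 mm below its top; 100 mm above the bench when fully home, 105 mm when left alone in a hole. Can be gripped from above in any direction. It moves only up and down in the section, and takes the section along with it along the stile.
- section (a joint): Slide of the rung section along the stile's +y, m; about 0 at the start (middle hole). Free travel -0.10 to 0.10, friction about 2 N. The pin (12 mm diameter, round end) in a hole leaves about 1.5 mm of play either way.
- knob (a joint): Height of knob and pin, m: 0 fully home; 0.005 where the spring leaves it in a hole (still locking); 0.012 pin riding on the bar between holes, above that clear; 0.022 top stop. Spring of 0.9 N/mm about 0.005, both ways: 12 N holds it at 0.018; pressing it home takes 4.5 N, which must be kept up.
- bolt_jar: Bystander: jar with steel lid, 60 mm diameter, 85 mm tall, loose. Origin: centre of its underside.
- parts_tray: Bystander: small grey open tray 90 x 70 x 35 mm, loose. Origin: centre of its underside.
- spray_tin: Bystander: tin 54 mm diameter, 110 mm tall, loose. Origin: centre of its underside.
- rung_end (a point): Outer end of the rung, a level aluminium tube 28 mm thick, axis 40 mm above the bench, fixed to the rung section and sticking out to 149 mm from the pin's axis on the stile's +x side. It moves with the section.
Things that resemble listed ones, but are neither listed nor needed, are in the scene too. Leave any orange look-alike of the foot alone.

How it is judged:
By the outcome, as a careful person would: the job done as asked, in the order asked, and still so for the second after the job is handed in, while the arm keeps its last pose, push and grip.
It also fails if it takes over 32 s, if anything falls off the work surface, if the arm or the gripper's body presses on something with over 40 N, if the wrist force passes 120 N, or if a joint passes its speed limit or range.

## Robot

A 6-joint arm with a two-finger parallel gripper is mounted at the origin on the work surface. World frame = base frame: x ahead of the robot, y to its left, z up, the work surface at z = 0. Lengths are in m, angles in rad, forces in N, time in s.
With the tool pointing down it reaches from about 0.35 to 0.975 m from the base axis. Payload 4.9 kg.
Tool frame: the origin (TCP) lies midway between the tips of the shut fingers; the grasp point (between the pads) lies ctrl.grip_point_offset behind it (ctrl.grip_point_offset is the distance from the TCP to the grasp point, in m); x points along the fingers, y is the direction in which the jaws open and shut, and the axes are right-handed (so a half turn about x gives the same grasp; the last joint's range is limited). The gripper opens to 85 mm and grips with 20 to 120 N. Pads are 22 mm wide; open, the fingers measure 114 mm over their backs; the gripper's body (76 mm by 85 mm) begins 54 mm behind the grasp point. The pads swing forward as they close: fully open they stand 13 mm farther back than shut.
Start: joints at [1.119, 0.053, 1.613, -0, 1.476, -0.119], TCP at [0.204, 0.591, 0.231] pointing down, gripper open.
Joint ranges: [-3.01, 3.01], [-1.01, 2.22], [0.06, 2.58], [-1.02, 4.17], [0.09, 2.62], [-3.14, 3.14]. Speed limits (rad/s): [2.57, 2.57, 3.14, 3.14, 3.14, 3.14].

## Interface

Orientations are given as a rotation vector (axis times angle).
In Python, from station import ctrl gives the robot as it stands. The module is installed in compiled form; this text tells all that it offers.
- The arm moves only by the tool drive_tool, never from a script. Its argument "commands" is text: rows parted by semicolons, each of 5 numbers parted by spaces: the closure, from -1 (fully open) to 1 (shut), so that 0 is half open, then the shift along the tool's x, y, z in units of 40 mm (1.0 is 40 mm), then the turn about the tool's x in units of 5 degrees (1.0 is 5 degrees). A call has 1 to 8 rows; each row is the pose to reach, as a shift and turn from the pose commanded when the call began, along the tool's axes at that moment; what a row does not reach only later rows make up. A row lasts 1/12 s, in which the tool goes at most 41.7 mm and 7.16 degrees, less where a joint would pass 70% of its speed; a pose out of reach is approached as far as the arm can. A call with a gripper value outside its range is refused whole. The fingers move at their own pace and stop on an object; "newtons" is the grip in N (left out, the last holds). Time passes only in rows, so rows that repeat a pose let the fingers close. It gives the time, the measured TCP pose, the force and the opening at its end, in the units of the state.
- ctrl.get_obs(): the state, without advancing time (a new reading comes with each control period).
- ctrl.get_image(name): name is "side" or "top"; returns (picture, depth): 420x560x3 uint8, blue, green, red; 420x560 float32, m along the optical axis (not along the pixel's ray), 0 where there is no reading.
- ctrl.camera_info(name): a dict with "K" (3x3 intrinsics, pixels), "k1" (the pictures are not rectified: a ray, as slopes to the right and down, at radius r is drawn at 1 + k1 r^2 times it, then the intrinsics apply), "T" (4x4, takes a point from camera to world coordinates). Camera axes: x right, y down, z forward; pixel columns grow to the right and rows downward; lengths in m; the calibration is good to about 2 mm. A picture is of the moment at which its call begins. camera_info takes no time and is no camera call.
- ctrl.finish_job(): hands the job in, once; it reports no verdict.
The state is a dict: "t": time; "q": joint angles; "dq": joint speeds; "effort": joint torques, N m; "tool_pos": TCP position; "tool_rot": TCP orientation; "contact_force": force on the tool from outside, world axes, zero at the start; "wrist_torque": the same for the moment, N m; "opening": finger opening in m.
Only numpy, scipy, OpenCV 4.12 (cv2) and the standard library are available. Lean on these libraries where they do the work, as an engineer would, in place of code of your own. Each camera call takes 0.05 s, during which the arm holds its last target.

## Working session

There is one attempt and no reset: what is moved stays moved. The work goes in short steps, Python scripts to look and compute and a tool call to move; the robot and the scene stay as the last step left them, time stands still between calls to the robot, and variables do not carry over. Pictures are saved under pics/ and viewed, and the job is handed in when it is done.

Besides the shell and the picture viewer there is one more tool, called by a JSON object that holds its "name" and its "arguments". drive_tool: Moves the arm, as the interface text tells. Its arguments: {"type":"object","properties":{"commands":{"type":"string"},"newtons":{"type":"number"}},"required":["commands"]}

```bash
mkdir -p pics; cat > h.py <<'E'
import numpy as np, cv2
from station import ctrl
def und(name,uv):
    c=ctrl.camera_info(name);K=np.array(c["K"]);k1=c["k1"]
    return cv2.undistortPoints(np.array(uv,float).reshape(-1,1,2),K,np.array([k1,0,0,0,0.])).reshape(-1,2)
def ray(name,uv):
    T=np.array(ctrl.camera_info(name)["T"]);s=und(name,uv)
    d=np.c_[s,np.ones(len(s))]@T[:3,:3].T
    return T[:3,3],d
def plane(name,uv,z):
    o,d=ray(name,uv); return o+d*((z-o[2])/d[:,2])[:,None]
def cloud(name,dep):
    h,w=dep.shape;uu,vv=np.meshgrid(np.arange(w),np.arange(h))
    o,d=ray(name,np.stack([uu,vv],-1)); return (o+d*dep.reshape(-1,1)).reshape(h,w,3)
def two(a,uva,b,uvb):
    o1,d1=ray(a,[uva]);o2,d2=ray(b,[uvb]);d1=d1[0];d2=d2[0]
    s=np.linalg.lstsq(np.c_[d1,-d2],o2-o1,rcond=None)[0]
    p=o1+d1*s[0];q=o2+d2*s[1];return (p+q)/2,np.linalg.norm(p-q)
E
python3 - <<'E'
from h import *
for n in("side","top"):
    im,d=ctrl.get_image(n);cv2.imwrite(f"pics/{n}0.png",im);np.save(f"pics/{n}0.npy",d);c=ctrl.camera_info(n);print(n,c["K"],c["k1"],np.round(c["T"],3))
o=ctrl.get_obs();print(o);print(ctrl.grip_point_offset)
E
```

```text
side [[496.50286904   0.         276.64404167]
 [  0.         496.50286904 204.87521295]
 [  0.           0.           1.        ]] -0.177865951534645 [[ 0.709 -0.533  0.462  0.031]
 [-0.705 -0.552  0.446 -0.388]
 [ 0.017 -0.642 -0.767  0.976]
 [ 0.     0.     0.     1.   ]]
top [[395.87868142   0.         277.07552742]
 [  0.         395.87868142 206.07492412]
 [  0.           0.           1.        ]] -0.06592176175927515 [[-1.100e-02 -9.760e-01  2.160e-01  3.320e-01]
 [-1.000e+00  1.100e-02 -2.000e-03  1.060e-01]
 [-1.000e-03 -2.160e-01 -9.760e-01  1.085e+00]
 [ 0.000e+00  0.000e+00  0.000e+00  1.000e+00]]
{'t': 0.1, 'q': array([ 1.11900152e+00,  5.32906926e-02,  1.61416247e+00, -3.45762589e-06,
        1.47602705e+00, -1.18999755e-01]), 'dq': array([ 0.00142799, -0.00352342, -0.00447925,  0.00025204, -0.00102466,
       -0.00163734]), 'effort': array([-4.65922494e-04, -3.94903672e+01, -3.71362531e+01, -1.97925901e-04,
        3.92313232e-03,  3.88070146e-05]), 'tool_pos': array([0.20392696, 0.5901883 , 0.23018261]), 'tool_rot': array([ 0.25974834,  1.55550208, -0.26260589]), 'contact_force': array([0.568645  , 0.5533131 , 0.14021502]), 'wrist_torque': array([ 0.00958274,  0.06935873, -0.05477498]), 'opening': 0.08557658529683092}
0.0187
```

View pics/side0.png

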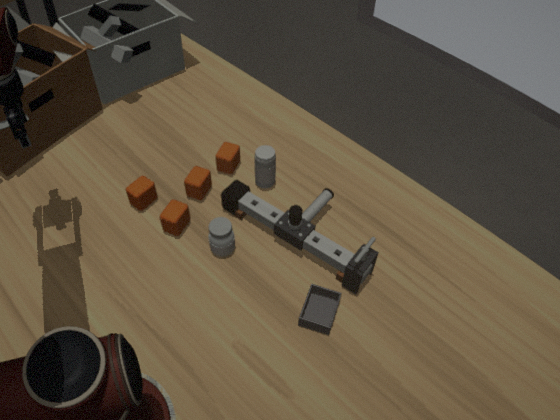

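View pics/top0.png

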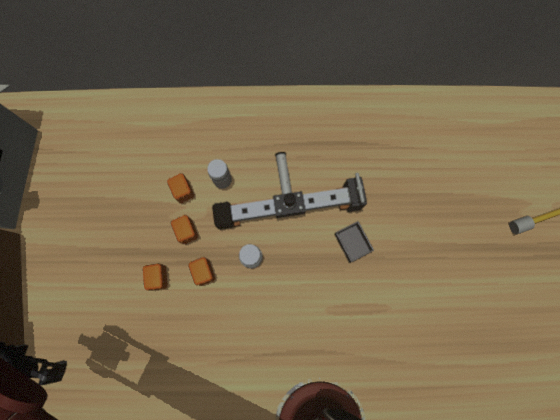

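In the side view the black foot is at (236,196), the clamp with its cross bar at (361,268), and the knob at (296,213). In the top view the foot is at (223,215), the clamp at (354,193), and the knob at (290,200). Next I'll check these in close crops and with depth.

```bash
python3 - <<'E'
from h import *
a=cv2.imread("pics/side0.png")[140:300,190:390];b=cv2.imread("pics/top0.png")[140:270,190:390]
f=lambda x:cv2.resize(np.clip(x.astype(float)*1.6,0,255).astype(np.uint8),None,fx=4,fy=4,interpolation=cv2.INTER_CUBIC)
cv2.imwrite("pics/sc.png",f(a)[:600]);cv2.imwrite("pics/tc.png",f(b))
for n,px in(("side",[(296,211),(236,188),(361,258),(280,205)]),("top",[(290,200),(223,215),(354,193)])):
    P=cloud(n,np.load(f"pics/{n}0.npy"))
    for u,v in px: print(n,u,v,np.round(P[v,u],4))
E
```

```text
side 296 211 [0.5652 0.0679 0.12  ]
side 236 188 [0.5437 0.2477 0.069 ]
side 361 258 [ 0.5696 -0.1152  0.123 ]
side 280 205 [0.6219 0.1713 0.0049]
top 290 200 [0.5625 0.0719 0.1147]
top 223 215 [0.5361 0.2472 0.0629]
top 354 193 [ 0.5861 -0.0964  0.0868]
```

View pics/sc.png

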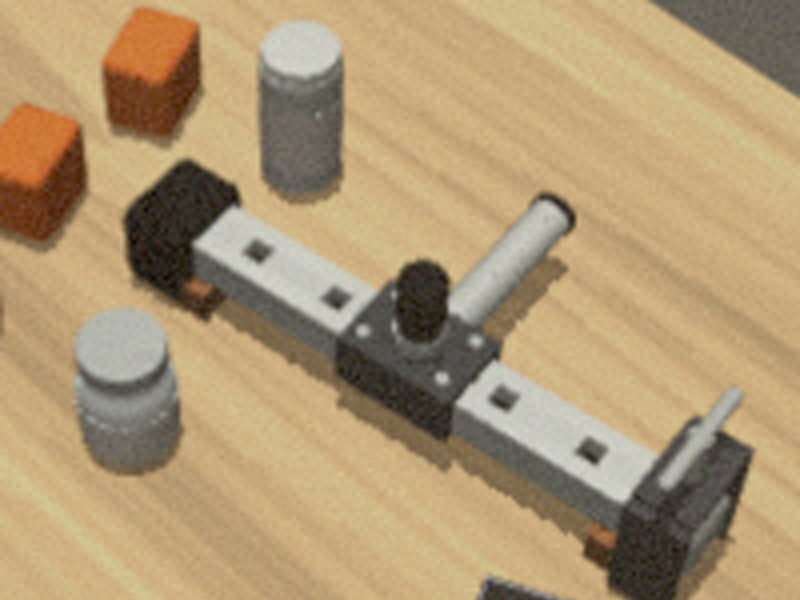

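View pics/tc.png

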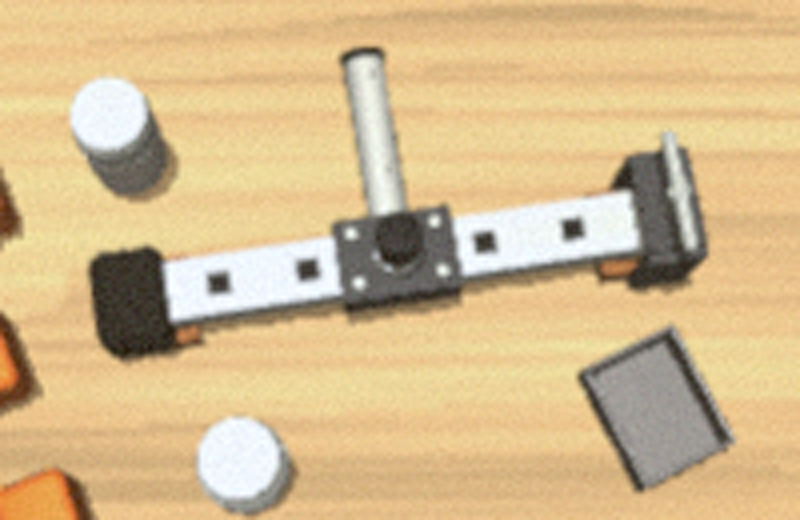

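```bash
python3 - <<'E'
from h import *
from scipy.spatial.transform import Rotation as R
t=np.array([(218,283),(307,269),(486,242),(573,229)])/4+[190,140]-.4
s=np.array([(259,251),(337,297),(504,398),(592,451)])/4+[190,140]-.4
T=plane("top",t,.054);S=plane("side",s,.054)
print(np.round(T,4));print(np.round(S,4))
for a,b in zip(t,s): print(two("top",a,"side",b))
c=(T+S)[:,:2]/2;m=c.mean(0);print("mid",T.mean(0),S.mean(0))
for X in(T,S):
  d=(X[0]-X[3]);print("dir to foot",np.degrees(np.arctan2(d[1],d[0])),np.linalg.norm(d))
# knob mask: dark, in cloud by height 0.085-0.125 near
for n in("side","top"):
    im=cv2.imread(f"pics/{n}0.png");P=cloud(n,np.load(f"pics/{n}0.npy"))
    k=(P[...,2]>.113)&(np.linalg.norm(P[...,:2]-m,axis=-1)<.04)
    v,u=np.nonzero(k);print(n,len(u),u.mean(),v.mean(),P[k].mean(0),(P[k].max(0)+P[k].min(0))/2)
kt=two("top",(np.array([401,229])/4+[190,140]-.4),"side",np.array([424,276])/4+[190,140]-.4);print("knobtop",kt)
o=ctrl.get_obs();print(np.round(R.from_rotvec(o["tool_rot"]).as_matrix(),4),o["tool_pos"])
a=[cv2.resize(cv2.imread("pics/top0.png")[180:220,270:310],None,fx=10,fy=10,interpolation=cv2.INTER_CUBIC),cv2.resize(cv2.imread("pics/side0.png")[195:235,276:316],None,fx=10,fy=10,interpolation=cv2.INTER_CUBIC)]
cv2.imwrite("pics/knob.png",np.clip(np.hstack(a).astype(float)*2.5,0,255).astype(np.uint8))
E
```

```text
[[ 0.55    0.1924  0.054 ]
 [ 0.5589  0.1331  0.054 ]
 [ 0.5761  0.0132  0.054 ]
 [ 0.5844 -0.0455  0.054 ]]
[[ 0.5531  0.1922  0.054 ]
 [ 0.5619  0.1337  0.054 ]
 [ 0.5786  0.0139  0.054 ]
 [ 0.5869 -0.0459  0.054 ]]
(array([0.55063693, 0.19149732, 0.05616008]), np.float64(0.002658746753724703))
(array([0.55909662, 0.13241921, 0.05718524]), np.float64(0.0022020522610991084))
(array([0.57606103, 0.0130198 , 0.05690963]), np.float64(0.0016165682061691237))
(array([ 0.58497957, -0.04593182,  0.0554966 ]), np.float64(0.002207663420768669))
mid [0.56731358 0.07329645 0.054     ] [0.57012334 0.07350938 0.054     ]
dir to foot 98.23938100888928 0.24036676490846542
dir to foot 98.09667009894511 0.24051247729724265
side 123 295.2276422764228 210.0081300813008 [0.56619553 0.07123966 0.11973362] [0.56704694 0.07237633 0.11825516]
top 104 289.9519230769231 198.44230769230768 [0.56600145 0.07200001 0.11703127] [0.56614334 0.0730704  0.11760268]
knobtop (array([0.56885209, 0.07245657, 0.12143097]), np.float64(0.00042656223245584956))
[[-8.000e-04  3.267e-01  9.451e-01]
 [-1.700e-03  9.451e-01 -3.267e-01]
 [-1.000e+00 -1.900e-03 -2.000e-04]] [0.20392696 0.5901883  0.23018261]
```

View pics/knob.png

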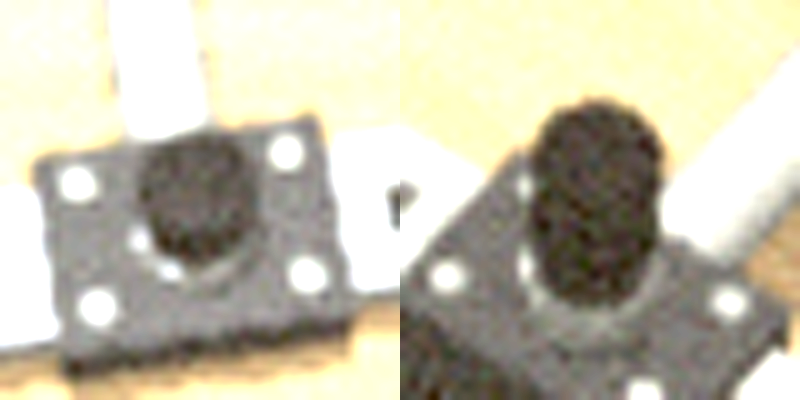

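Candidates for each target:
- **Foot:** the black ribbed block at side (236,196), top (223,215). The orange blocks at top (179,187), (183,229), (201,271) and (153,277) are look-alikes.
- **Knob:** the black cylinder on the sleeve, top (290,198), side (295,210). It is the only one.
- **Clamp:** has the cross bar, at top (354,193).

The crops confirm these. The foot lies towards +y at a heading of 98.2°, the knob axis is at about (0.568, 0.073), and its top is at about 0.119 to 0.121. I'll move above it with the jaws along the stile.

{"name": "drive_tool", "arguments": {"commands": "-1 0 -9.2 12.8 -5.4;-1 0 -9.2 12.8 -5.4;-1 0 -9.2 12.8 -5.4;-1 0 -9.2 12.8 -5.4;-1 0 -9.2 12.8 -5.4;-1 0 -9.2 12.8 -5.4;-1 0 -9.2 12.8 -5.4;-1 0 -9.2 12.8 -5.4", "newtons": 60}}

```text
t: 0.77
tool_pos: [0.3944, 0.3201, 0.2309]
tool_rot: [-0.109, 1.568, 0.109]
contact_force: [1.0, -0.1, 0.0]
opening: 0.085
```

```bash
cat >> h.py <<'E'
from scipy.spatial.transform import Rotation as R
H=np.radians(98.2)
def rep(x,y,z):
    o=ctrl.get_obs();M=R.from_rotvec(o["tool_rot"]).as_matrix()
    print("t",round(o["t"],2),"pos",np.round(o["tool_pos"],4),"yaw",round(np.degrees(np.arctan2(M[1,1],M[0,1])),2),"F",np.round(o["contact_force"],1),"open",round(o["opening"],4))
    print("units",np.round(M.T@(np.array([x,y,z])-o["tool_pos"])/.04,3),"turn",round(-(98.2-np.degrees(np.arctan2(M[1,1],M[0,1])))/5,2))
E
python3 -c "
from h import *
rep(.568,.073,.231)"
```

```text
t 0.77 pos [0.3944 0.3201 0.2309] yaw 97.95 F [ 1.  -0.1  0. ] open 0.085
units [-1.000e-03 -6.719e+00  3.442e+00] turn -0.05
```

{"name": "drive_tool", "arguments": {"commands": "-1 0 -6.7 3.4 0;-1 0 -6.7 3.4 0;-1 0 -6.7 3.4 0;-1 0 -6.7 3.4 0;-1 0 -6.7 3.4 0;-1 0 -6.7 3.4 0;-1 0 -6.7 3.4 0;-1 0 -6.7 3.4 0"}}

```text
t: 1.43
tool_pos: [0.5678, 0.0705, 0.2307]
tool_rot: [-0.106, 1.568, 0.103]
contact_force: [-0.9, 0.1, -0.6]
opening: 0.0854
```

{"name": "drive_tool", "arguments": {"commands": "-1 0.5 0 0 0;-1 1 0 0 0;-1 1 0 0 0;-1 1 0 0 0"}}

```text
t: 1.77
tool_pos: [0.5643, 0.0756, 0.1895]
tool_rot: [-0.109, 1.572, 0.109]
contact_force: [-0.3, -0.2, 0.4]
opening: 0.0854
```

```bash
python3 - <<'E'
from h import *
rep(.568,.073,.0863)
for n in("side","top"):
    im,d=ctrl.get_image(n);cv2.imwrite(f"pics/{n}1.png",im)
    c=im[140:260,220:380]; cv2.imwrite(f"pics/{n}1c.png",np.clip(cv2.resize(c,None,fx=4,fy=4).astype(float)*1.8,0,255).astype(np.uint8))
E
```

```text
t 1.77 pos [0.5643 0.0756 0.1895] yaw 97.94 F [-0.3 -0.2  0.4] open 0.0854
units [ 2.581 -0.08   0.093] turn -0.05
```

View pics/side1c.png

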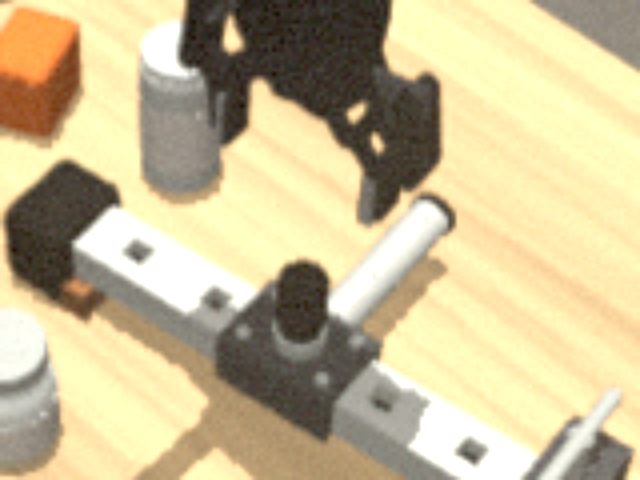

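The side crop shows the open fingers above the knob at crop (302,300), with one on each side along the stile. Descending.

{"name": "drive_tool", "arguments": {"commands": "-1 0.5 -0.05 0.1 0;-1 1 -0.05 0.1 0;-1 1.5 -0.05 0.1 0;-1 2 -0.05 0.1 0;-1 2.5 -0.05 0.1 0;-1 2.5 -0.05 0.1 0;-1 2.5 -0.05 0.1 0"}}

```text
t: 2.45
tool_pos: [0.5698, 0.0743, 0.0917]
tool_rot: [-0.109, 1.569, 0.109]
contact_force: [0.4, 0.1, 0.4]
opening: 0.0856
```

```bash
python3 - <<'E'
from h import *
rep(.568,.073,.0863)
for n in("side","top"):
    im,d=ctrl.get_image(n);cv2.imwrite(f"pics/{n}2.png",im)
    c=im[140:260,220:380]; cv2.imwrite(f"pics/{n}2c.png",np.clip(cv2.resize(c,None,fx=4,fy=4).astype(float)*1.8,0,255).astype(np.uint8))
E
```

```text
t 2.45 pos [0.5698 0.0743 0.0917] yaw 97.97 F [0.4 0.1 0.4] open 0.0856
units [ 0.135 -0.025 -0.049] turn -0.05
```

View pics/side2c.png

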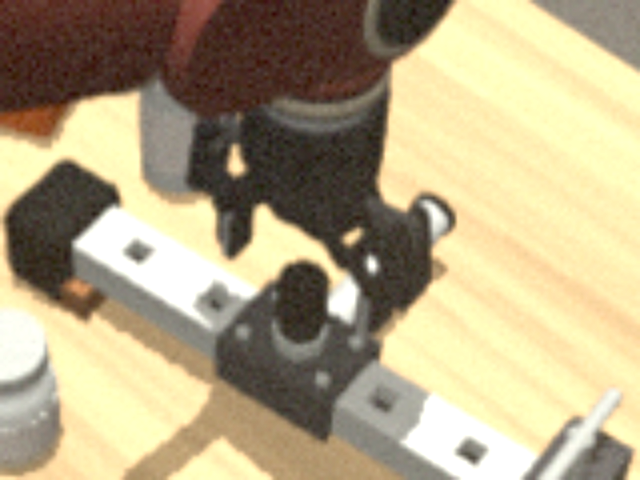

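```bash
cat >> h.py <<'E'
def proj(n,p):
    c=ctrl.camera_info(n);T=np.linalg.inv(np.array(c["T"]));r=cv2.Rodrigues(T[:3,:3])[0]
    return cv2.projectPoints(np.array(p,float).reshape(-1,3),r,T[:3,3],np.array(c["K"]),np.array([c["k1"],0,0,0,0.]))[0].reshape(-1,2)
E
python3 - <<'E'
from h import *
o=ctrl.get_obs();M=R.from_rotvec(o["tool_rot"]).as_matrix();p=o["tool_pos"]
im=cv2.imread("pics/side2.png")
pts=[p+M@np.array([-.013,s*.0428,0]) for s in(-1,0,1)]+[p+M@[-.0187,0,0],[.5685,.073,.119],[.5685,.073,.074]]
q=(proj("side",pts)-[220,140])*4;print(np.round(q))
E
```

```text
[[365. 323.]
 [302. 287.]
 [242. 251.]
 [303. 280.]
 [301. 277.]
 [298. 326.]]
```

The fingertips show at crop (238,250) and (370,320), as projected, so the jaws straddle the knob. Lowering the last 5 mm and closing.

{"name": "drive_tool", "arguments": {"commands": "-1 0.13 0 -0.04 0;0.9 0.13 0 -0.04 0;0.9 0.13 0 -0.04 0;0.9 0.13 0 -0.04 0;0.9 0.13 0 -0.04 0;0.9 0.13 0 -0.04 0;0.9 0.13 0 -0.04 0;0.9 0.13 0 -0.04 0", "newtons": 50}}

```text
t: 3.22
tool_pos: [0.5686, 0.0734, 0.0864]
tool_rot: [-0.109, 1.568, 0.108]
contact_force: [-0.7, -1.1, 1.0]
opening: 0.0286
```

```bash
python3 - <<'E'
from h import *
rep(.568,.073,.0863)
E
```

```text
t 3.22 pos [0.5686 0.0734 0.0864] yaw 97.93 F [-0.7 -1.1  1. ] open 0.0286
units [ 0.003 -0.009 -0.015] turn -0.05
```

Gripped with a 28.6 mm opening. Lifting about 13 mm, which should put the knob near 0.018.

{"name": "drive_tool", "arguments": {"commands": "0.9 -0.1 0 0 0;0.9 -0.2 0 0 0;0.9 -0.33 0 0 0;0.9 -0.33 0 0 0;0.9 -0.33 0 0 0"}}

```text
t: 3.63
tool_pos: [0.5684, 0.0736, 0.0982]
tool_rot: [-0.109, 1.567, 0.109]
contact_force: [6.4, -0.9, -10.5]
opening: 0.0291
```

```bash
python3 - <<'E'
from h import *
rep(.5686+.06*np.cos(H),.0734+.06*np.sin(H),.1)
E
```

```text
t 3.63 pos [0.5684 0.0736 0.0982] yaw 97.92 F [  6.4  -0.9 -10.5] open 0.0291
units [-0.044  1.494 -0.002] turn -0.06
```

{"name": "drive_tool", "arguments": {"commands": "0.9 -0.05 0 0 0;0.9 -0.05 0.2 0 0;0.9 -0.05 0.45 0 0;0.9 -0.05 0.7 0 0;0.9 -0.05 0.95 0 0;0.9 -0.05 1.2 0 0;0.9 -0.05 1.4 0 0;0.9 -0.05 1.4 0 0"}}

```text
t: 4.3
tool_pos: [0.5601, 0.1306, 0.0995]
tool_rot: [-0.108, 1.568, 0.111]
contact_force: [6.0, 3.1, -10.4]
opening: 0.0288
```

```bash
python3 - <<'E'
from h import *
rep(.5686+.06*np.cos(H),.0734+.06*np.sin(H),.1)
for n in("side","top"):
    im,d=ctrl.get_image(n);cv2.imwrite(f"pics/{n}3.png",im)
    c=im[140:260,210:370]; cv2.imwrite(f"pics/{n}3c.png",np.clip(cv2.resize(c,None,fx=4,fy=4).astype(float)*1.8,0,255).astype(np.uint8))
E
```

```text
t 4.3 pos [0.5601 0.1306 0.0995] yaw 97.98 F [  6.    3.1 -10.4] open 0.0288
units [-0.011  0.053  0.007] turn -0.04
```

View pics/side3c.png

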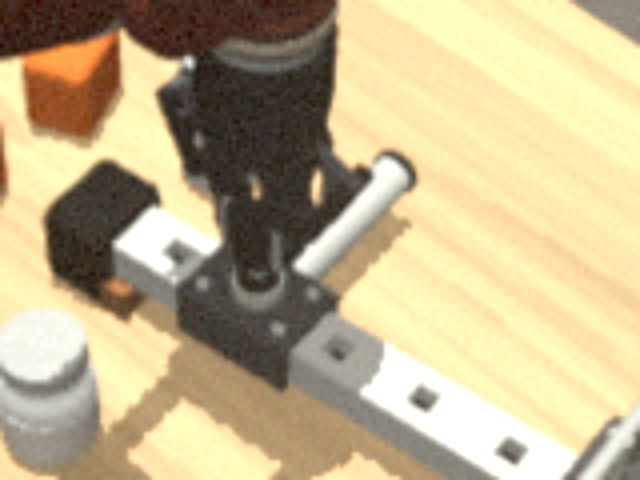

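View pics/top3c.png

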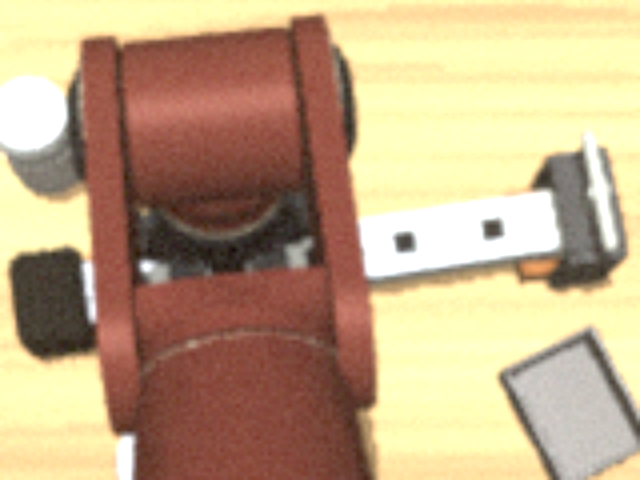

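The section followed. The old middle hole is exposed at side crop (338,348) and the far foot-side hole at (180,255), so the pin is about 2 mm short of the next hole. Moving the last bit and lowering.

{"name": "drive_tool", "arguments": {"commands": "0.9 0 0.05 0 0;0.9 0 0.05 0 0;0.9 0.1 0.05 0 0;0.9 0.2 0.05 0 0;0.9 0.3 0.05 0 0;0.9 0.32 0.05 0 0;0.9 0.32 0.05 0 0;0.9 0.32 0.05 0 0"}}

```text
t: 5.07
tool_pos: [0.5601, 0.1314, 0.0889]
tool_rot: [-0.108, 1.569, 0.109]
contact_force: [-0.7, 0.7, -1.7]
opening: 0.029
```

```bash
python3 - <<'E'
from h import *
rep(.5686+.06*np.cos(H),.0734+.06*np.sin(H),.0813)
E
```

```text
t 5.07 pos [0.5601 0.1314 0.0889] yaw 97.93 F [-0.7  0.7 -1.7] open 0.029
units [0.189 0.034 0.004] turn -0.05
```

The knob is at about 0.007 with the spring still pulling by 1.7 N, so the pin is in the hole. Pressing home.

{"name": "drive_tool", "arguments": {"commands": "0.9 0.06 0 0 0;0.9 0.12 0 0 0;0.9 0.18 0 0 0;0.9 0.22 0 0 0;0.9 0.25 0 0 0;0.9 0.25 0 0 0;0.9 0.25 0 0 0"}}

```text
t: 5.65
tool_pos: [0.5603, 0.1313, 0.0824]
tool_rot: [-0.109, 1.57, 0.109]
contact_force: [-12.3, 0.2, 19.5]
opening: 0.0291
```

```bash
python3 - <<'E'
from h import *
rep(.5686+.06*np.cos(H),.0734+.06*np.sin(H),.0813)
E
```

```text
t 5.65 pos [0.5603 0.1313 0.0824] yaw 97.95 F [-12.3   0.2  19.5] open 0.0291
units [ 0.027  0.038 -0.002] turn -0.05
```

{"name": "drive_tool", "arguments": {"commands": "0.9 0.06 0 0 0;0.9 0.06 0 0 0;0.9 0.06 0 0 0"}}

```text
t: 5.9
tool_pos: [0.5605, 0.1313, 0.0823]
tool_rot: [-0.109, 1.57, 0.109]
contact_force: [-19.2, -0.3, 30.0]
opening: 0.029
```

```bash
python3 - <<'E'
from h import *
rep(.5686+.06*np.cos(H),.0734+.06*np.sin(H),.0813)
for n in("side","top"):
    im,d=ctrl.get_image(n);cv2.imwrite(f"pics/{n}4.png",im)
    c=im[140:260,210:370]; cv2.imwrite(f"pics/{n}4c.png",np.clip(cv2.resize(c,None,fx=4,fy=4).astype(float)*1.8,0,255).astype(np.uint8))
z=[cv2.imread(f"pics/side{k}.png")[185:225,252:292] for k in (3,4)]
z=[cv2.imread("pics/side0.png")[195:235,276:316]]+z
cv2.imwrite("pics/z4.png",np.clip(cv2.resize(np.hstack(z),None,fx=6,fy=6,interpolation=cv2.INTER_CUBIC).astype(float)*3,0,255).astype(np.uint8))
E
```

```text
t 5.9 pos [0.5605 0.1313 0.0823] yaw 97.96 F [-19.2  -0.3  30. ] open 0.029
units [ 0.025  0.038 -0.006] turn -0.05
```

View pics/side4c.png

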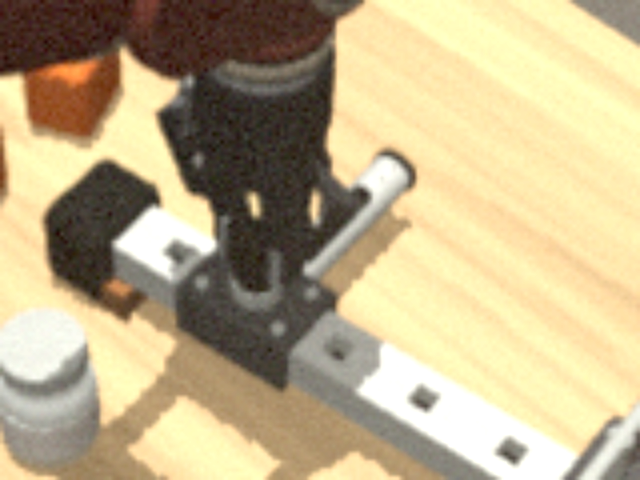

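View pics/z4.png

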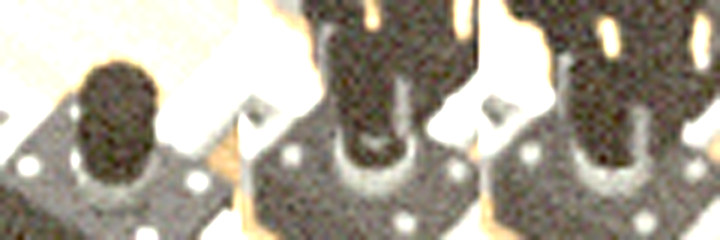

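The knob stopped hard: z stayed put while force rose from 19.5 to 30 N, and the picture shows it lower on its boss. I'll ease off to a moderate push and hold.

{"name": "drive_tool", "arguments": {"commands": "0.9 -0.06 0 0 0;0.9 -0.06 0 0 0;0.9 -0.06 0 0 0;0.9 -0.06 0 0 0;0.9 -0.06 0 0 0;0.9 -0.06 0 0 0;0.9 -0.06 0 0 0;0.9 -0.06 0 0 0"}}

```text
t: 6.67
tool_pos: [0.5603, 0.1313, 0.0823]
tool_rot: [-0.109, 1.57, 0.109]
contact_force: [-12.5, 0.5, 19.4]
opening: 0.0289
```

```bash
python3 - <<'E'
from h import *
rep(.5686+.06*np.cos(H),.0734+.06*np.sin(H),.0813)
# holes, from last side picture: middle hole and section screws; bystanders before/after
a,b=[cv2.imread(f"pics/side{k}.png").astype(int) for k in(0,4)]
for nm,(u0,u1,v0,v1) in dict(jar=(207,238,215,260),tray=(295,345,283,336)).items(): print(nm,np.abs(a-b)[v0:v1,u0:u1].mean())
a,b=[cv2.imread(f"pics/top{k}.png").astype(int) for k in(0,4)]
print("tin",np.abs(a-b)[155:190,206:226].mean(),"bg",np.abs(a-b)[300:340,450:500].mean())
m=plane("side",[(np.array([338,348])/4+[210,140]-.4)],.054);print("middle hole now seen",m)
E
```

```text
t 6.67 pos [0.5603 0.1313 0.0823] yaw 97.95 F [-12.5   0.5  19.4] open 0.0289
units [ 0.026  0.039 -0.002] turn -0.05
jar 19.735244922341696
tray 19.191698113207547
tin 15.864285714285714 bg 16.103166666666667
middle hole now seen [[0.56909226 0.07350098 0.054     ]]
```

```bash
python3 -c "
from h import *
print(ctrl.finish_job())"
```

```text
the job is handed in; nothing more can be done
None
```

I let the leg out by one hole and handed the job in at about 6.7 s, with the gripper still holding the knob pressed fully down. I gripped the knob with the jaws along the stile, lifted it to about 0.018 m and slid the section about 58 mm towards the black foot. I then lowered the pin into the next hole and pressed the knob home.

**Last checks:**
- **Pin in the hole:** before pressing, the knob had sunk to about 0.007 m with only 1.7 N of spring pull left, which is below the 0.012 m where the pin would ride on the bar. The old middle hole shows open in the picture.
- **Fully home:** the knob stopped hard, with height unchanged at 0.0823 m while the push rose from 19.5 to 30 N. I eased off and held it at 19 N.
- **Bystanders:** by eye, the jar and tin stand where they were in the pictures. I checked the tray only by image difference. The jar and tray differences were slightly above background noise (19–20 against 16); for the jar I put this down to the arm's shadow, and I didn't look into the tray's.

**Small disagreements:**
- **Slide distance:** measured travel was about 58.4 mm rather than 60 mm, which is within the pin's play.
- **Press depth:** the downward travel came out at 4.1 to 5.1 mm depending on the reference, against an expected 5 mm.
- **Sideways force:** about 12 N remained on the gripper while pressing.

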